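# Feed a wax block through the chute flap

## Robot

A 7-joint arm with a two-finger parallel gripper is mounted at the origin on a cart in front of the work surface, level with it; the furniture and walls round the work are solid. World frame = base frame: x ahead of the robot, y to its left, z up, the work surface at z = 0. Lengths are in m, angles in rad, forces in N, time in s.
With the tool pointing down it reaches from about 0.35 to 0.9 m from the base axis. Payload 8.1 kg.
Tool frame: the origin (TCP) lies midway between the tips of the shut fingers; the grasp point (between the pads) lies 19 mm behind it (arm.hold_point_z is the distance from the TCP to the grasp point, in m); z points along the fingers, y is the direction in which the jaws open and shut (so a half turn about z gives the same grasp; the last joint's range is limited). The gripper opens to 92 mm and grips with 3 to 60 N. Pads are 19 mm wide; open, the fingers measure 130 mm over their backs; the gripper's body (75 mm by 190 mm) begins 47 mm behind the grasp point.
Start: joints at [-1.411, 0.434, 0.025, 1.573, -0.012, 1.134, -0.075], TCP at [0.162, 0.604, 0.227] pointing down, gripper open.
Joint ranges: [-2.62, 2.62], [-0.44, 2.09], [-1.27, 1.32], [0.08, 2.57], [-1.32, 4.46], [0.12, 2], [-2.74, 2.74]. Speed limits (rad/s): [2.22, 2.22, 3.01, 3.01, 3.14, 3.14, 3.14].

## Interface

Orientations are given as a rotation vector (axis times angle).
In Python, from cell import arm gives the robot as it stands.
- The arm moves only by the shell command python3 -m pendant 'ROWS' [FORCE]. ROWS is JSON, a list of rows, each a list of 3 entries, a list of its own where there are three numbers: the shift along the tool's x, y, z in m, then the turn, a rotation vector about the tool's x, y, z in degrees, then the finger opening in m, from 0 to 0.0918. A call has 1 to 10 rows; each row shifts and turns the commanded pose from where the row before left it, along the tool's axes as they then stand; what a row does not reach is not made up. A row lasts 1/8 s, in which the tool goes at most 62.5 mm and 10.7 degrees, less where a joint would pass 70% of its speed; a pose out of reach is approached as far as the arm can. A call with a gripper value outside its range is refused whole. The fingers move at their own pace and stop on an object; FORCE is the grip in N (left out, the last holds). Time passes only in rows, so rows that do not move let the fingers close. It gives the time, the measured TCP pose, the force and the opening at its end, in the units of the state.
- arm.observe(): the state, without advancing time (a new reading comes with each control period).
- arm.get_image(name): name is "scene" or "side" or "wrist"; returns (picture, depth): 400x640x3 uint8, red, green, blue; 400x640 float32, m along the optical axis (not along the pixel's ray), 0 where there is no reading.
- arm.camera_params(name): a dict with "fovy" (degrees; the focal length in pixels is half the picture's height over the tangent of half this angle, whatever the lens; pixels are square), "cx", "cy" (the principal point, pixels), "k1" (the pictures are not rectified: a ray, as slopes to the right and down, at radius r is drawn at 1 + k1 r^2 times it, then the intrinsics apply), "rvec" (rotation vector, rad) and "tvec" (3), from world to camera coordinates, as OpenCV has them; the wrist camera has in their place "mount" (4x4, takes a point from camera to tool coordinates, whose origin is the TCP and whose axes are the flange's). Camera axes: x right, y down, z forward; pixel columns grow to the right and rows downward; lengths in m; the calibration is good to about 2 mm. A picture is of the moment at which its call begins: read the wrist's pose just before it. camera_params takes no time and is no camera call.
- arm.sign_off(): hands the job in, once; it reports no verdict.
Trained networks look in the newest picture that a camera, given by its name, has taken for a name from the list of things; names that differ only in an ending like _2 or _b are one class to them, and where a whole thing is asked for, a point or a joint stands for the part that bears it (a point fixed in the world has none). Each returns a list of dicts, best first, with "conf" (0 to 1); they miss things now and then, are a little off and sometimes report something else, mostly with a low value. They report only what shows in the picture. A call takes as long as a camera call. They do not tell look-alikes from the thing itself.
- arm.look_for(camera, label): "rect" ([centre column, centre row, width, height] in pixels, round what is visible of it).
- arm.masks_of(camera, label): "pixels" (400x640 bool, what is visible of it) and "rect" ([centre column, centre row, width, height] in pixels, round what is visible of it).
The state is a dict: "clock": time; "joints": joint angles; "dq": joint speeds; "joint_efforts": joint torques, N m; "position": TCP position; "ee_rot": TCP orientation; "force": force on the tool from outside, world axes, zero at the start; "ft_torque": the same for the moment, N m; "width": opening from 0.0 (shut) to 1.0 (fully open).
Only numpy, scipy, OpenCV 4.12 (cv2) and the standard library are available. Lean on these libraries where they do the work, as an engineer would, in place of code of your own. Each camera call takes 0.05 s, during which the arm holds its last target.

## Task

Slide the green wax block across the loading deck and push it through the orange gravity flap until it drops down the chute into the catch box, then draw the fingers back so that the flap falls shut behind it. Only push the block with the fingers: do not grip, lift or carry it, and leave the jar, the blue wax tube and the blue wax block where they are.

Things in the scene. Friction and masses are not known exactly. Their poses are not given: they have to be found in the camera images.
- chute: The feed chute, grey and bright metal, fixed. x = feeding direction (loading deck, flap, catch box), y = left of it, z up; origin on the bench under the closed flap's lower edge, mid-width. Loading deck: flat slick plate (friction about 0.2), top at z = 50 mm, x = -136 to 29 mm, 160 mm wide, with a 6 mm high rim at its front and sides.
- rails_mouth (a point): On the deck, mid-width, 57 mm before the flap (chute x = -57 mm): the wide mouth of the two steel guide rails, 8 mm high. They are about 100 mm apart here, close in to 58 mm by x = -19 mm and run on straight, that wide, into the doorway. Axes as the chute's. A block that enters well off-centre or askew can jam, so line it up first.
- hinge_rod (a point): Middle of the flap's hinge rod (4 mm radius with sleeve), chute x = 20, z = 96 mm. Behind it a roof plate (top z = 106 mm, x = 20 to 72 mm); grey side walls 58 mm apart from x = 10 mm, as high. So upright fingers can advance no farther than about x = 14 mm, which is enough. Axes as the chute's.
- deck_edge (a point): Middle of the deck's rear edge inside the doorway, chute x = 29, z = 50 mm. Behind it a slick slide falls at 40 degrees into the catch box. A block whose middle is pushed just past this edge tips and slides down by itself. Axes as the chute's.
- catch_floor (a point): Middle of the catch box's floor, z = 4 mm, chute x = 84 to 156 mm, 58 mm wide, walls to z = 60 mm, open above behind the roof plate. Axes as the chute's.
- flap (a joint): The orange flap (54 mm wide, 44 mm long, 12 g) hung on the hinge rod, with a small steel counterweight (16 mm across) on an arm outside the left side wall. Shut, it leans with its lower edge towards the loading deck, 6 mm above the deck; the counterweight shuts it gently. 0 = shut, grows as the lower edge swings inward and up (max 1.9 rad). A block sliding in pushes it open and it rests on the block.
- green_block_center (a point): Centre of the green wax block, 55 mm long, 42 mm wide, 24 mm high, about 60 g, lying flat on the loading deck. Its y axis is along the 55 mm length, within 0.3 rad of the feeding direction (either way round); x along the width, z up. It starts up to 32 mm left or right of the deck's middle line, about 83 mm before the flap.
- talc_jar: White jar with blue lid, 39 mm across, 62 mm high, standing on the bench to the right of the catch box; origin at the centre of its underside. Leave alone.
- blue_tube: Blue wax tube, 28 mm across, 60 mm high, standing on the bench to the right of the catch box, behind the jar; origin at the centre of its underside. Leave alone.
- blue_block: Blue wax block, 50 x 75 x 28 mm, lying in the dark blue tray to the right; origin at the centre of its underside. Leave alone.
There are look-alikes about, which are no part of the job. Leave any brown look-alike of the part that bears green_block_center alone.

How it is judged:
On the way:
1. the green block, sliding on the deck, holds the flap open (value of joint flap above 0.4 rad and x of green_block_center in the frame of chute between -0.015 and 0.06 m and height (world z) of green_block_center below 0.075 m), for 0.05 s.
At the end, for the whole second after the job is handed in: The green block lies still at the bottom of the chute in the catch box (its centre more than 75 mm behind the flap's lower edge, between the walls and below 45 mm), and the flap hangs shut (under 0.08 rad) (x of green_block_center in the frame of chute between 0.075 and 0.156 m and y of green_block_center in the frame of chute between -0.029 and 0.029 m and height (world z) of green_block_center below 0.045 m and linear speed of green_block below 0.03 m/s and value of joint flap below 0.08 rad); the robot touches nothing.
It fails at once if the green block is lifted (its centre rises more than about 25 mm above its height on the deck) (height (world z) of green_block_center above 0.087 m).
It fails at once if the jar, the blue tube or the blue block is moved by more than 20 mm (distance of any of talc_jar, blue_tube, blue_block from where it was at the start of the episode above 0.02 m).
It also fails if it takes over 48 s, if anything falls off the work surface, if the arm or the gripper's body presses on something with over 40 N, if the wrist force passes 120 N, or if a joint passes its speed limit or range.

## Working session

There is one attempt and no reset: what is moved stays moved. The work goes in short steps, Python scripts to look and compute and a shell command to move; the robot and the scene stay as the last step left them, time stands still between calls to the robot, and variables do not carry over. Pictures are saved under pics/ and viewed, and the job is handed in when it is done.

```bash
ls; mkdir -p pics; python3 - <<'E'
from cell import arm
import cv2
print(arm.observe())
for n in ["scene","side","wrist"]:
    p,d=arm.get_image(n); cv2.imwrite(f"pics/a_{n}.png",p[:,:,::-1]); print(n,arm.camera_params(n))
E
```

```text
pics
{'clock': 0.0, 'joints': array([-1.4106173 ,  0.43522273,  0.02495844,  1.5741011 , -0.01156145,
        1.13398865, -0.07511765]), 'dq': array([-2.54401600e-04, -1.52570161e-03, -1.58480581e-04, -4.30370402e-05,
        1.81274817e-05,  3.61935186e-04,  1.71320200e-03]), 'joint_efforts': array([ 9.13672357e-04, -6.67845511e+01,  9.85954776e-01, -3.14451420e+01,
       -6.03341474e-02,  4.32565960e-02,  1.88435511e-04]), 'position': array([0.16228023, 0.60303524, 0.22594342]), 'ee_rot': array([-4.11671298e-01, -3.11446711e+00,  2.47448777e-03]), 'force': array([0.27749653, 0.7411942 , 0.37031758]), 'ft_torque': array([-0.00490437,  0.00539611,  0.00045856]), 'width': 1.0033122056015413}
scene {'fovy': 49.401835124521625, 'cx': 316.0433222282492, 'cy': 195.6644332159415, 'k1': -0.06458947066684029, 'rvec': array([ 2.30238177, -0.93789952,  0.33343128]), 'tvec': array([-0.4245035 ,  0.40676566,  0.65658458])}
side {'fovy': 56.45246541246426, 'cx': 320.13271410423033, 'cy': 199.58059723260197, 'k1': -0.03920464941329143, 'rvec': array([ 1.22513594,  2.55840313, -0.6924344 ]), 'tvec': array([ 0.38318224, -0.39783815,  1.20294201])}
wrist {'fovy': 68.9496643138437, 'cx': 321.09260008521716, 'cy': 202.06213483880413, 'k1': -0.03105303180550456, 'mount': array([[ 3.03120296e-04, -9.58867775e-01, -2.83852952e-01,
         7.73307465e-02],
       [ 9.99998293e-01,  8.08085888e-04, -1.66187364e-03,
         8.59743609e-04],
       [ 1.82289465e-03, -2.83851963e-01,  9.58866383e-01,
        -1.57273633e-01],
       [ 0.00000000e+00,  0.00000000e+00,  0.00000000e+00,
         1.00000000e+00]])}
```

View pics/a_scene.png

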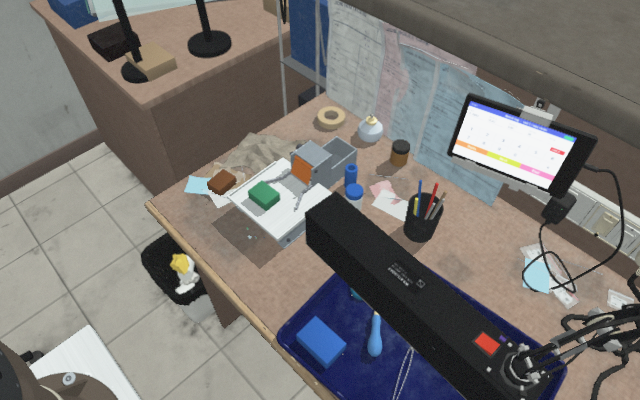

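View pics/a_side.png

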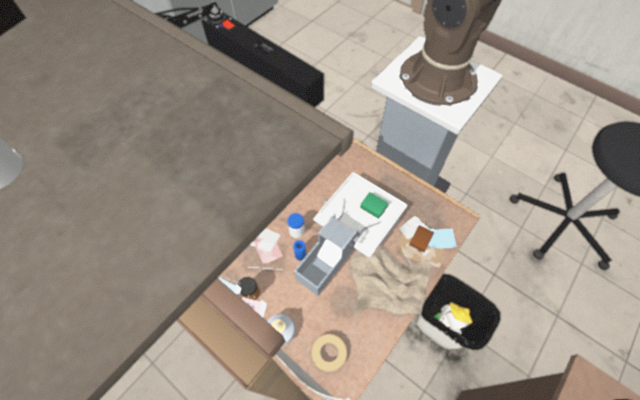

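View pics/a_wrist.png

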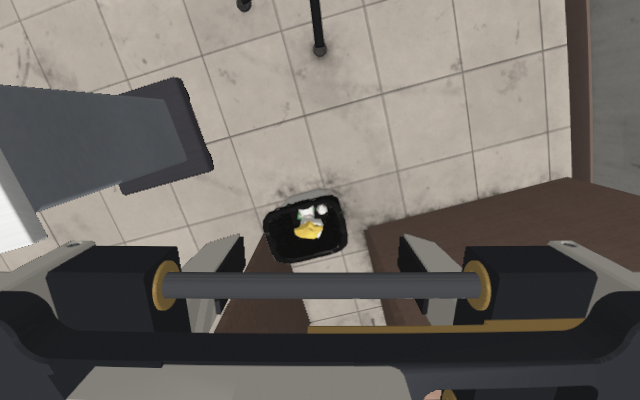

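The scene camera shows the green block on the deck at (264,195). The things that could be mistaken for it are the brown block at (222,182) and the blue block at (320,342). I'll measure the chute and the block, and check the choice in a crop.

```bash
cat > h.py <<'E'
import numpy as np, cv2
from cell import arm
from scipy.spatial.transform import Rotation as R
def K(c):
    f=200/np.tan(np.radians(c['fovy'])/2); return np.array([[f,0,c['cx']],[0,f,c['cy']],[0,0,1.]]),np.array([c['k1'],0,0,0,0.])
def T_cw(name,obs=None):
    c=arm.camera_params(name)
    if name!='wrist':
        T=np.eye(4);T[:3,:3]=cv2.Rodrigues(c['rvec'])[0];T[:3,3]=c['tvec'];return np.linalg.inv(T)
    o=obs; T=np.eye(4);T[:3,:3]=R.from_rotvec(o['ee_rot']).as_matrix();T[:3,3]=o['position'];return T@c['mount']
def cloud(name,d,obs=None):
    k,D=K(arm.camera_params(name)); v,u=np.mgrid[:400,:640]
    n=cv2.undistortPoints(np.stack([u,v],-1).reshape(-1,1,2).astype(np.float64),k,D).reshape(400,640,2)
    P=np.concatenate([n,np.ones((400,640,1))],-1)*d[...,None]
    T=T_cw(name,obs); W=P@T[:3,:3].T+T[:3,3]; W[d<=0]=np.nan; return W
def project(name,pts,obs=None):
    k,D=K(arm.camera_params(name)); T=np.linalg.inv(T_cw(name,obs))
    return cv2.projectPoints(np.asarray(pts,float).reshape(-1,1,3),cv2.Rodrigues(T[:3,:3])[0],T[:3,3],k,D)[0].reshape(-1,2)
E
python3 - <<'E'
from h import *
for n in ["scene","side"]:
    p,d=arm.get_image(n); W=cloud(n,d); np.savez(f"{n}.npz",p=p,d=d,W=W)
    for l in ["chute","green_block_center","talc_jar","blue_tube","blue_block","flap"]:
        for m in arm.masks_of(n,l)[:3]:
            q=W[m['pixels']]; q=q[~np.isnan(q[:,0])]
            print(n,l,round(m['conf'],2),np.round(m['rect']),len(q), np.median(q,0).round(3),np.percentile(q,2,0).round(3),np.percentile(q,98,0).round(3))
    cv2.imwrite(f"pics/b_{n}.png",cv2.resize(p[120:270,170:410] if n=="scene" else p[160:310,240:480],None,fx=3.3,fy=3.3,interpolation=2)[:,:,::-1])
E
```

```text
scene chute 0.89 [291. 191. 129. 110.] 6304 [0.627 0.089 0.05 ] [0.508 0.025 0.002] [0.798 0.18  0.107]
scene green_block_center 0.81 [266. 196.  34.  30.] 624 [0.555 0.113 0.073] [0.536 0.092 0.049] [0.581 0.145 0.076]
scene green_block_center 0.68 [221. 182.  31.  22.] 532 [0.535 0.246 0.023] [0.507 0.229 0.002] [0.572 0.275 0.026]
scene talc_jar 0.9 [354. 196.  19.  24.] 352 [ 0.701 -0.008  0.06 ] [ 0.687 -0.02   0.016] [0.721 0.014 0.064]
scene blue_tube 0.83 [349. 178.  15.  25.] 247 [0.742 0.043 0.048] [0.735 0.033 0.013] [0.76  0.058 0.062]
scene blue_block 0.85 [320. 343.  49.  49.] 1458 [ 0.432 -0.175  0.03 ] [ 0.411 -0.21   0.002] [ 0.46  -0.137  0.033]
side chute 0.74 [352. 233. 115. 124.] 5770 [0.645 0.109 0.051] [0.509 0.031 0.003] [0.8   0.183 0.108]
side green_block_center 0.98 [422. 240.  24.  29.] 457 [0.542 0.254 0.024] [0.508 0.233 0.004] [0.566 0.275 0.027]
side green_block_center 0.96 [374. 205.  29.  25.] 431 [0.563 0.124 0.074] [0.539 0.097 0.056] [0.579 0.15  0.077]
side talc_jar 0.91 [297. 227.  20.  27.] 365 [0.711 0.008 0.06 ] [ 0.681 -0.017 -0.   ] [0.723 0.02  0.065]
side blue_tube 0.71 [300. 250.  12.  21.] 219 [0.751 0.055 0.049] [0.735 0.039 0.002] [0.762 0.064 0.063]
side blue_tube 0.2 [297. 226.  18.  19.] 304 [0.711 0.009 0.06 ] [ 0.691 -0.012  0.009] [0.723 0.02  0.066]
```

View pics/b_scene.png

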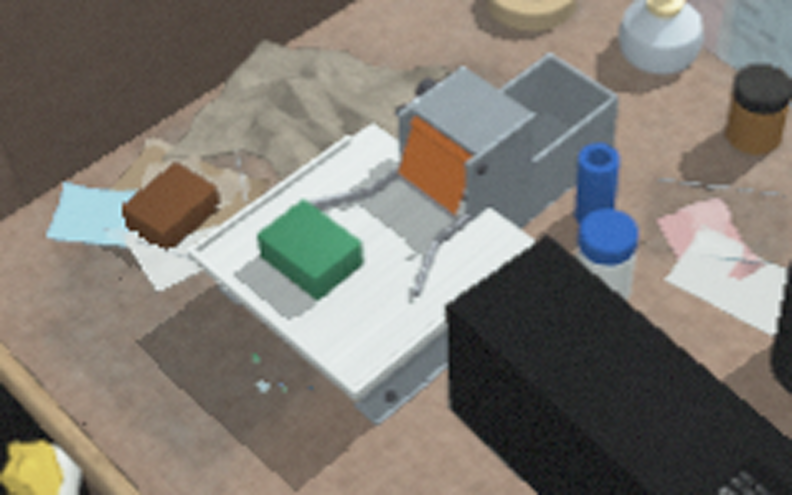

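View pics/b_side.png

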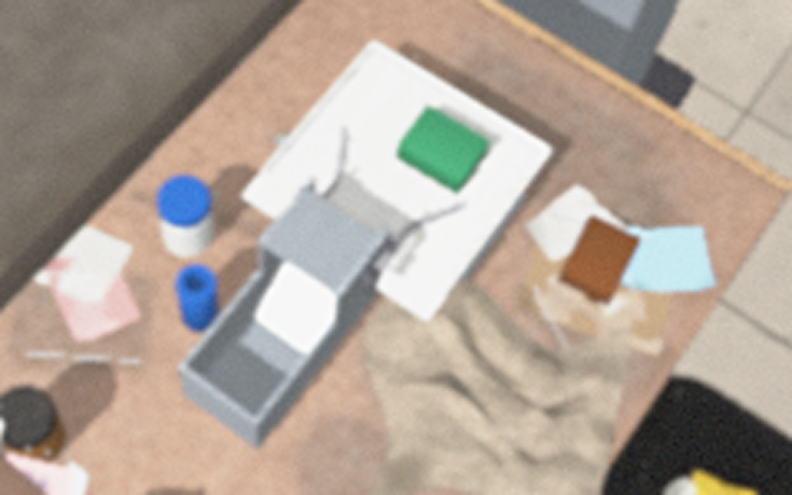

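```bash
cat > g.py <<'E'
from h import *
for n in ["scene","side"]:
    f=np.load(n+".npz");p,W=f['p'].astype(int),f['W']
    g=(p[...,1]>p[...,0]+30)&(p[...,1]>p[...,2]+15)&(W[...,2]>0.066)&(W[...,2]<0.085)&(W[...,0]<.66)&(W[...,0]>.45)
    q=W[g][:,:2]; r=cv2.minAreaRect((q*1000).astype(np.float32)); print(n,"green",g.sum(),np.round(r[0]),np.round(r[1]),round(r[2],1), "z",np.median(W[g][:,2]))
    # deck: white, z~.05
    w=(p.min(-1)>150)&(abs(W[...,2]-.052)<.008)&(W[...,0]>.45)&(W[...,0]<.75)&(W[...,1]>0)&(W[...,1]<.25)
    cc=cv2.connectedComponentsWithStats(w.astype(np.uint8)); i=1+np.argmax(cc[2][1:,4]); w=cc[1]==i
    q=W[w]; r=cv2.minAreaRect((q[:,:2]*1000).astype(np.float32)); print(n,"deck",w.sum(),np.round(r[0]),np.round(r[1]),round(r[2],1),np.median(q[:,2]), np.round(cv2.boxPoints(r)))
    # high parts 90-115mm near
    hi=(W[...,2]>.095)&(W[...,2]<.115)&(W[...,0]>.55)&(W[...,0]<.8)&(W[...,1]>0.0)&(W[...,1]<.2)
    q=W[hi]; r=cv2.minAreaRect((q[:,:2]*1000).astype(np.float32)); print("roof",hi.sum(),np.round(r[0]),np.round(r[1]),round(r[2],1),np.round(cv2.boxPoints(r)))
    o=(p[...,0]>150)&(p[...,2]<90)&(p[...,0]-p[...,1]>60)&(W[...,0]>.55)&(W[...,0]<.75)&(W[...,2]>.05)
    q=W[o]; print("orange",len(q), q.min(0) if len(q) else '', q.max(0) if len(q) else '')
E
python3 g.py
```

```text
scene green 460 [558. 120.] [43. 56.] 2.8 z 0.07337423815584121
scene deck 3415 [588. 104.] [168. 163.] 1.5 0.04984495954445478 [[502. 184.]
 [507.  20.]
 [675.  25.]
 [670. 188.]]
roof 761 [683. 111.] [64. 81.] 2.8 [[649. 150.]
 [653.  69.]
 [717.  72.]
 [713. 153.]]
orange 310 [0.64348022 0.08224212 0.05806591] [0.66288772 0.13191335 0.10119404]
side green 378 [558. 123.] [43. 55.] 4.2 z 0.07457450294212387
side deck 3175 [587. 107.] [167. 160.] 1.5 0.05101154007262676 [[502. 185.]
 [506.  25.]
 [672.  29.]
 [668. 189.]]
roof 787 [682. 114.] [63. 81.] 1.3 [[650. 154.]
 [652.  73.]
 [714.  75.]
 [712. 155.]]
orange 0
```

The picture seems to show the block's long side across the feed, which doesn't match the description. I'll check that, and map the overhead obstacles, before moving.

```bash
python3 - <<'E'
from h import *
f=np.load("scene.npz");W=f['W']
for uv in [(320,210),(400,260),(470,310),(310,250),(500,330),(520,130),(600,30),(150,70),(422,225),(110,20)]: print(uv,W[uv[1],uv[0]].round(2))
f2=np.load("side.npz");V=f2['W']
for uv in [(265,60),(320,80),(340,140),(200,150),(100,100),(220,320),(285,330)]: print('side',uv,V[uv[1],uv[0]].round(2))
A=np.concatenate([W.reshape(-1,3),V.reshape(-1,3)])
A=A[~np.isnan(A[:,0])]
for x0,x1,y0,y1 in [(.3,.9,0,.3),(.1,.9,.3,.7),(.3,.9,-.3,0),(.3,.9,-.6,-.3)]:
    s=A[(A[:,0]>x0)&(A[:,0]<x1)&(A[:,1]>y0)&(A[:,1]<y1)]
    for lo,hi in [(.08,.12),(.12,.2),(.2,.35),(.35,.6),(.6,1.2)]:
        t=s[(s[:,2]>lo)&(s[:,2]<hi)]
        if len(t)>20: print((x0,x1,y0,y1),lo,hi,len(t),t.min(0).round(2),t.max(0).round(2))
# block top edge overlay
for n,F in(("scene",f),("side",f2)):
    p=F['p'].astype(int);w=F['W']
    g=(p[...,1]>p[...,0]+30)&(p[...,1]>p[...,2]+15)&(w[...,2]>0.07)&(w[...,2]<0.079)&(w[...,0]<.66)&(w[...,0]>.45)
    q=w[g][:,:2]*1000; c=np.cov(q.T); e,v=np.linalg.eigh(c); print(n,np.sqrt(e*12).round(1),v.round(2),q.mean(0))
E
```

```text
(320, 210) [ 0.49 -0.11  0.29]
(400, 260) [ 0.51 -0.24  0.29]
(470, 310) [ 0.52 -0.34  0.29]
(310, 250) [ 0.56 -0.01 -0.  ]
(500, 330) [ 0.69 -0.39  0.01]
(520, 130) [ 0.84 -0.23  0.29]
(600, 30) [ 0.86 -0.26  0.48]
(150, 70) [0.64 0.73 0.03]
(422, 225) [ 0.73 -0.16  0.06]
(110, 20) [ 0.71  1.17 -0.  ]
side (265, 60) [ 0.52 -0.22  0.29]
side (320, 80) [ 0.49 -0.1   0.28]
side (340, 140) [0.73 0.13 0.48]
side (200, 150) [0.85 0.01 0.48]
side (100, 100) [ 0.88 -0.16  0.48]
side (220, 320) [0.98 0.17 0.46]
side (285, 330) [0.91 0.14 0.04]
(0.3, 0.9, 0, 0.3) 0.08 0.12 1812 [0.65 0.07 0.08] [0.72 0.15 0.11]
(0.3, 0.9, 0, 0.3) 0.35 0.6 15403 [0.7  0.   0.45] [0.9  0.14 0.49]
(0.3, 0.9, -0.3, 0) 0.08 0.12 388 [ 0.72 -0.18  0.08] [ 0.79 -0.11  0.12]
(0.3, 0.9, -0.3, 0) 0.12 0.2 458 [ 0.73 -0.3   0.12] [ 0.87 -0.11  0.2 ]
(0.3, 0.9, -0.3, 0) 0.2 0.35 20547 [ 0.46 -0.3   0.2 ] [ 0.88 -0.09  0.35]
(0.3, 0.9, -0.3, 0) 0.35 0.6 35740 [ 0.7  -0.3   0.45] [ 0.9  -0.    0.48]
(0.3, 0.9, -0.6, -0.3) 0.08 0.12 51 [ 0.87 -0.46  0.08] [ 0.87 -0.44  0.12]
(0.3, 0.9, -0.6, -0.3) 0.12 0.2 165 [ 0.83 -0.46  0.12] [ 0.87 -0.3   0.2 ]
(0.3, 0.9, -0.6, -0.3) 0.2 0.35 16557 [ 0.46 -0.5   0.2 ] [ 0.88 -0.3   0.35]
(0.3, 0.9, -0.6, -0.3) 0.35 0.6 9900 [ 0.7  -0.5   0.45] [ 0.9  -0.3   0.52]
scene [42.5 56.1] [[-1.   -0.07]
 [-0.07  1.  ]] [557.02911826 119.14752382]
side [42.3 55.1] [[-1.   -0.05]
 [-0.05  1.  ]] [559.4074603  123.76183439]
```

```bash
python3 - <<'E'
from h import *
o=arm.observe(); M=R.from_rotvec(o['ee_rot']).as_matrix(); print(M.round(3)); print(np.degrees(np.arctan2(M[1,0],M[0,0])))
d=np.array([.50,.115,.30])-o['position']; print("tool shift",(M.T@d).round(3))
E
```

```text
[[-0.966  0.26   0.   ]
 [ 0.26   0.966  0.   ]
 [ 0.     0.    -1.   ]]
164.94235767726633
tool shift [-0.453 -0.384 -0.073]
```

```bash
python3 -m pendant '[[[-0.042,-0.031,-0.002],[0,0,0],0.0918],[[-0.042,-0.031,-0.002],[0,0,0],0.0918],[[-0.042,-0.031,-0.002],[0,0,0],0.0918],[[-0.042,-0.031,-0.002],[0,0,0],0.0918],[[-0.042,-0.031,-0.002],[0,0,0],0.0918],[[-0.042,-0.031,-0.002],[0,0,0],0.0918],[[-0.042,-0.031,-0.002],[0,0,0],0.0918],[[-0.042,-0.031,-0.002],[0,0,0],0.0918]]'
```

```text
clock: 1.85
position: [0.4234, 0.2754, 0.2431]
ee_rot: [0.412, 3.114, 0.001]
force: [0.4, 0.4, 0.4]
width: 0.999
```

```bash
python3 -c "
from h import *
o=arm.observe();print(o['clock'],o['position'],o['joints'].round(2),o['force'])"
```

```text
1.85 [0.42336313 0.27541725 0.24311355] [-0.84  0.22  0.19  1.85 -0.05  1.07  0.68] [0.40143613 0.38918865 0.39501749]
```

```bash
python3 -m pendant '[[[-0.041,-0.032,-0.002],[0,0,0],0.0918],[[-0.041,-0.032,-0.002],[0,0,0],0.0918],[[-0.041,-0.032,-0.002],[0,0,0],0.0918],[[-0.041,-0.032,0],[0,0,0],0.0918],[[0,0,0],[0,0,-8],0.0918],[[0,0,0],[0,0,-8],0.0918],[[0,0,0],[0,0,0],0.0918]]'
cat > w.py <<'E'
import sys
from h import *
n=sys.argv[1]
o=arm.observe();print(o['clock'],o['position'].round(4),o['joints'].round(2),o['force'].round(1)); M=R.from_rotvec(o['ee_rot']).as_matrix(); print("yaw",np.degrees(np.arctan2(M[1,0],M[0,0])).round(2), M[:,2].round(3))
p,d=arm.get_image('wrist');W=cloud('wrist',d,o);cv2.imwrite(f"pics/{n}.png",p[:,:,::-1]);np.savez(f"{n}.npz",p=p,d=d,W=W)
p=p.astype(int)
g=(p[...,1]>p[...,0]+30)&(p[...,1]>p[...,2]+15)&(W[...,2]>0.069)&(W[...,2]<0.082)&(W[...,0]<.75)&(W[...,0]>.4)
if g.sum()>20:
    q=W[g]; r=cv2.minAreaRect((q[:,:2]*1000).astype(np.float32)); print("green",g.sum(),np.round(r[0],1),np.round(r[1],1),round(r[2],1),"z",np.median(q[:,2]).round(4))
E
python3 w.py w1
```

```text
clock: 2.72
position: [0.5476, 0.1104, 0.2488]
ee_rot: [-0.024, 3.141, 0.0]
force: [-0.0, 0.1, -0.1]
width: 1.001
2.725 [0.5476 0.1104 0.2488] [-0.48  0.31  0.25  1.72 -0.08  1.12  1.38] [-0.   0.1 -0.1]
yaw -179.12 [ 0.  0. -1.]
green 1543 [556.8 122.2] [41.2 53.6] 3.4 z 0.0733
```

View pics/w1.png

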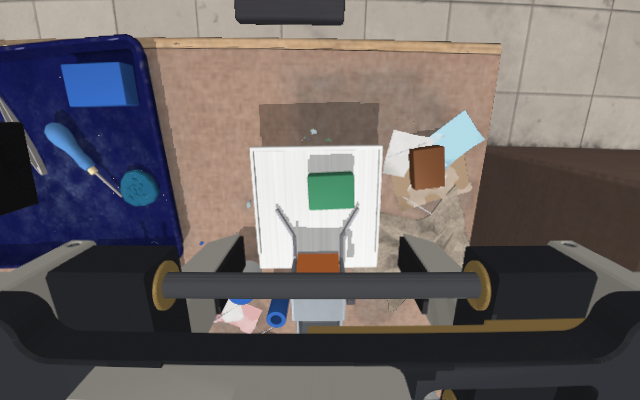

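The wrist view shows the green block at (331,190), clearly lying with its long side across the feed. The rails run to the orange flap at (318,262). I'll fit the chute's midline and yaw from the deck edges and rails.

```bash
python3 - <<'E'
from h import *
f=np.load("w1.npz");p=f['p'];W=f['W']
cv2.imwrite("pics/w1c.png",cv2.resize(p[130:290,230:400],None,fx=4.5,fy=3.7,interpolation=2)[:,:,::-1])
w=(p.min(-1)>165)&(W[...,2]>.045)&(W[...,2]<.062)
L=[];Rr=[]
for r in range(155,262,3):
    c=np.where(w[r,240:400])[0]+240
    if len(c)<10: continue
    a,b=W[r,c[0]],W[r,c[-1]]; L.append(a);Rr.append(b)
L=np.array(L);Rr=np.array(Rr)
print(L[::5].round(3).tolist(),Rr[::5].round(3).tolist())
for E_ in (L,Rr):
    k=np.polyfit(E_[:,0],E_[:,1],1); res=E_[:,1]-np.polyval(k,E_[:,0]); m=abs(res)<.004;k=np.polyfit(E_[m,0],E_[m,1],1);print("slope deg",np.degrees(np.arctan(k[0])).round(2),"y at .56,.64",np.polyval(k,[.56,.64]).round(4))
# front edge
for c in range(270,372,20):
    r=np.where(w[140:200,c])[0][0]+140; print(c,r,W[r,c].round(4))
# orange
pi=p.astype(int)
o=(pi[...,0]>140)&(pi[...,0]-pi[...,1]>60)&(pi[...,2]<80)&(W[...,0]>.6)&(W[...,0]<.72)&(W[...,2]>.05)&(W[...,1]<.17)
q=W[o];print("orange",len(q),q.min(0),q.max(0),q.mean(0))
E
```

```text
[[0.516, 0.025, 0.055], [0.535, 0.025, 0.056], [0.553, 0.027, 0.055], [0.573, 0.027, 0.055], [0.593, 0.027, 0.055], [0.613, 0.027, 0.055], [0.635, 0.029, 0.054], [0.66, 0.029, 0.048]] [[0.514, 0.182, 0.056], [0.532, 0.183, 0.054], [0.551, 0.185, 0.055], [0.57, 0.185, 0.055], [0.59, 0.185, 0.055], [0.611, 0.186, 0.054], [0.632, 0.186, 0.055], [0.657, 0.187, 0.048]]
slope deg 1.74 y at .56,.64 [0.0264 0.0288]
slope deg 1.64 y at .56,.64 [0.1843 0.1866]
270 147 [0.5067 0.0493 0.0551]
290 147 [0.5063 0.0732 0.0553]
310 146 [0.5049 0.0969 0.0539]
330 146 [0.5045 0.1208 0.0548]
350 146 [0.504  0.1445 0.0558]
370 146 [0.5036 0.1684 0.0552]
orange 727 [0.64329181 0.08189907 0.05750936] [0.65549653 0.13374759 0.08672697] [0.64915677 0.1078215  0.07305222]
```

View pics/w1c.png

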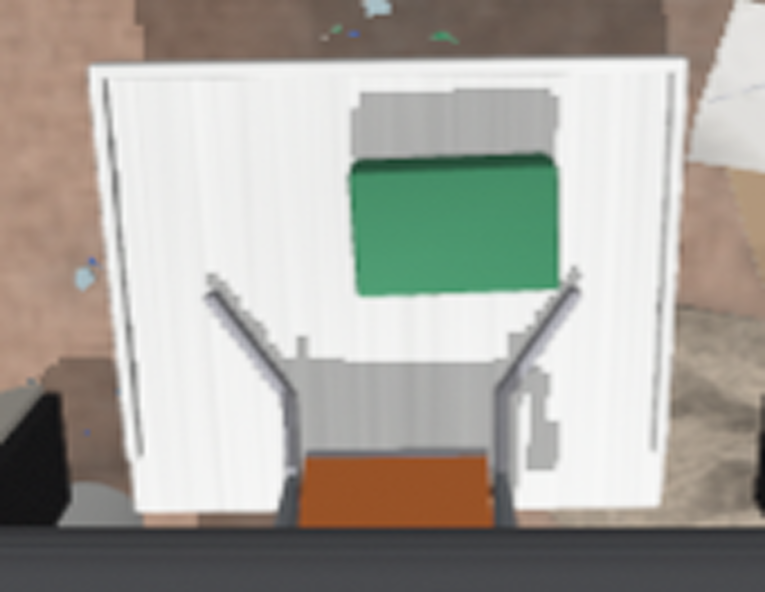

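```bash
python3 -m pendant '[[[0,0,0],[0,0,9.8],0.062],[[0,0,0],[0,0,9.8],0.062],[[0,0,0],[0,0,9.8],0.062],[[0,0,0],[0,0,9.8],0.062],[[0,0,0],[0,0,9.8],0.062],[[0,0,0],[0,0,9.8],0.062],[[0,0,0],[0,0,9.8],0.062],[[0,0,0],[0,0,9.8],0.062],[[0,0,0],[0,0,9.8],0.062],[[0.011,0.010,0],[0,0,0],0.062]]' 5 && python3 -m pendant '[[[0,0,0.04],[0,0,0],0.062],[[0,0,0.04],[0,0,0],0.062],[[0,0,0],[0,0,0],0.062]]'; python3 w.py w2
```

```text
clock: 4.03
position: [0.557, 0.122, 0.249]
ee_rot: [2.17, 2.271, 0.0]
force: [-0.4, 0.0, -0.1]
width: 0.676
clock: 4.4
position: [0.5554, 0.1226, 0.1664]
ee_rot: [-2.163, -2.275, 0.007]
force: [-0.1, -0.1, 0.9]
width: 0.677
4.4 [0.5554 0.1226 0.1664] [-0.69  0.43  0.52  1.82 -0.26  0.97 -0.01] [-0.1 -0.1  0.9]
yaw 92.91 [-0.005 -0.002 -1.   ]
green 2663 [557.6 122.7] [41.3 54.5] 3.6 z 0.0734
```

View pics/w2.png

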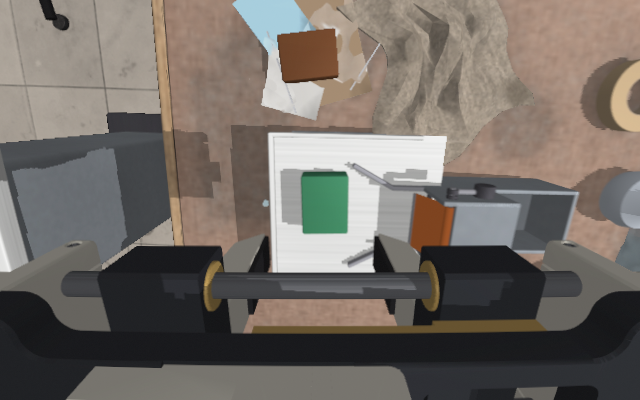

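The block at (325,203) sits between the finger planes, and its short side runs along the jaw axis. Next I lower the fingers on both sides of it with clearance, narrow the gap slightly without gripping, and turn.

```bash
python3 -m pendant '[[[0,0.002,0.035],[0,0,0],0.062],[[0,0,0.035],[0,0,0],0.062],[[0,0,0.034],[0,0,0],0.062],[[0,0,0],[0,0,0],0.062],[[0,0,0],[0,0,0],0.049],[[0,0,0],[0,0,0],0.049]]'; python3 w.py w3
```

```text
clock: 5.2
position: [0.5604, 0.1225, 0.0667]
ee_rot: [2.167, 2.273, 0.005]
force: [-1.0, 0.1, 0.2]
width: 0.547
5.2 [0.5604 0.1225 0.0667] [-0.63  0.56  0.45  1.9  -0.35  0.75  0.07] [-1.   0.1  0.2]
yaw 92.75 [ 0.003  0.001 -1.   ]
green 4505 [556.7 131.6] [41.1 37.9] 3.3 z 0.0734
```

View pics/w3.png

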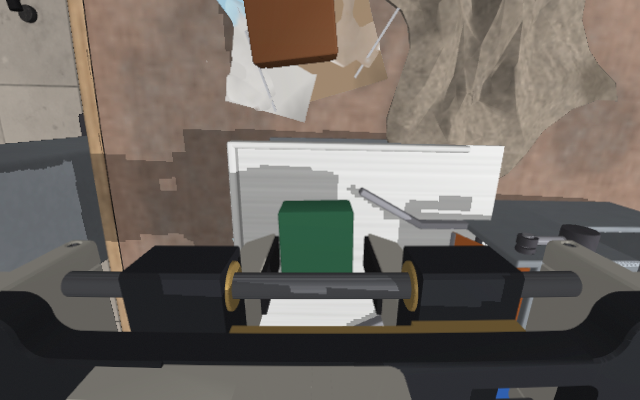

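```bash
python3 -m pendant '[[[0,-0.003,0.004],[0,0,0],0.049],[[0,0,0],[0,0,-7],0.049],[[0,0,0],[0,0,-7],0.049],[[0,0,0],[0,0,-7],0.049],[[0,0,0],[0,0,-7],0.049],[[0,0,0],[0,0,-7],0.049],[[0,0,0],[0,0,-7],0.049],[[0,0,0],[0,0,-7],0.049]]'; python3 w.py w4
```

```text
clock: 6.25
position: [0.5558, 0.1219, 0.0608]
ee_rot: [-1.023, -2.97, -0.0]
force: [0.4, -0.5, -0.2]
width: 0.531
6.25 [0.5558 0.1219 0.0608] [-0.46  0.54  0.21  1.9  -0.16  0.72  0.75] [ 0.4 -0.5 -0.2]
yaw 141.97 [-0.  0. -1.]
green 4855 [554.4 123.8] [41.4 55.2] 35.8 z 0.0732
```

View pics/w4.png

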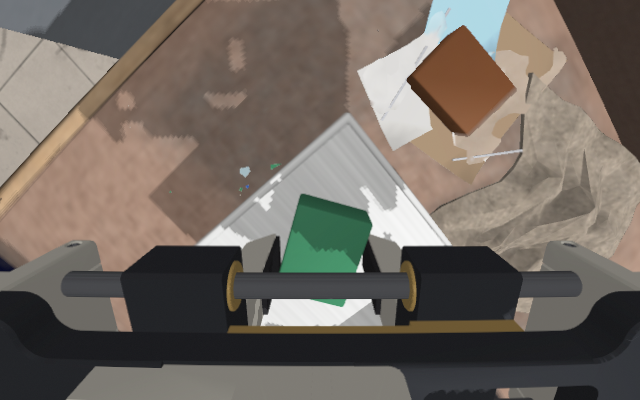

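```bash
python3 -m pendant '[[[0,0,0],[0,0,-7],0.049],[[0,0,0],[0,0,-7],0.049],[[0,0,0],[0,0,-7],0.049],[[0,0,0],[0,0,-7],0.049],[[0,0,0],[0,0,-7],0.049],[[0,0,0],[0,0,-7],0.049],[[0,0,0],[0,0,-7],0.049],[[0,0,0],[0,0,-7],0.049],[[0,0,0],[0,0,0],0.049]]'; python3 w.py w5
```

```text
clock: 7.42
position: [0.5558, 0.1218, 0.0607]
ee_rot: [0.481, -3.104, -0.0]
force: [0.4, -0.1, -0.5]
width: 0.535
7.425 [0.5558 0.1218 0.0607] [-0.27  0.54 -0.06  1.88  0.05  0.73  1.53] [ 0.4 -0.1 -0.5]
yaw -162.4 [-0.  0. -1.]
green 4867 [553.9 122.5] [54.9 41.8] 2.7 z 0.0731
```

View pics/w5.png

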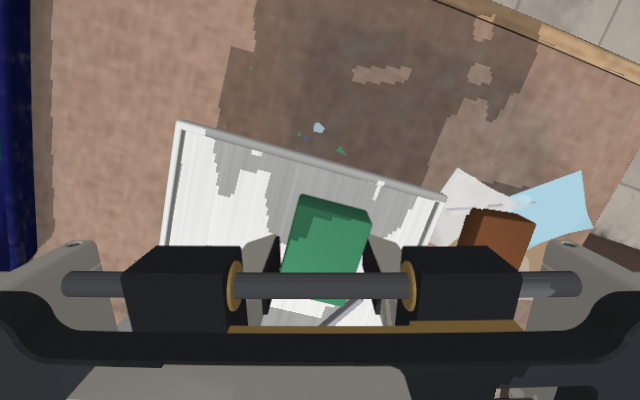

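```bash
python3 -m pendant '[[[0,0,0],[0,0,8],0.049],[[0,0,0],[0,0,8],0.049],[[0,0,0],[0,0,0],0.049],[[0,-0.005,0],[0,0,0],0.049],[[0,-0.005,0],[0,0,0],0.049],[[0,-0.005,0],[0,0,0],0.049],[[0,-0.004,0],[0,0,0],0.049],[[0,-0.001,0],[0,0,0],0.049],[[0,0,0],[0,0,0],0.049]]'; python3 w.py w6
```

```text
clock: 8.6
position: [0.5566, 0.1019, 0.0607]
ee_rot: [-0.047, 3.141, 0.0]
force: [-1.0, 0.4, 0.0]
width: 0.537
8.6 [0.5566 0.1019 0.0607] [-0.29  0.53  0.02  1.89 -0.01  0.72  1.34] [-1.   0.4  0. ]
yaw -178.27 [ 0.  0. -1.]
green 4802 [554.1 105.7] [54.7 41.9] 2.6 z 0.0731
```

View pics/w6.png

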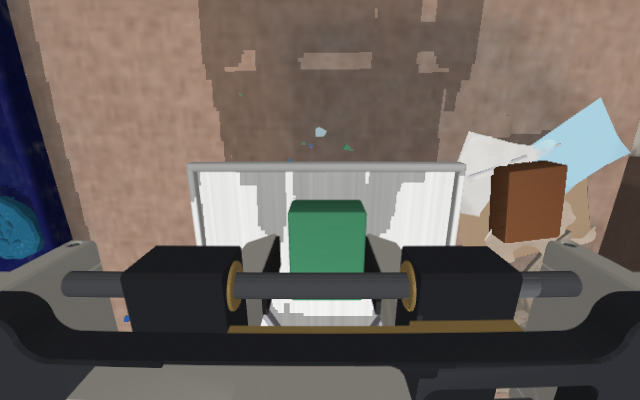

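The block is now lengthwise, centred and square at (327,240). Next I lift the fingers off, move back, shut them and lower behind it.

```bash
python3 -m pendant '[[[0,0.003,0],[0,0,0],0.049],[[0,0,-0.02],[0,0,0],0.052],[[0,0,-0.022],[0,0,0],0.052],[[0,0,0],[0,0,0],0.02],[[0.024,0,0],[0,0,0],0],[[0.024,0,0],[0,0,0],0],[[0,0,0],[0,0,0],0],[[0,0,0],[0,0,0],0]]' 10; python3 w.py w7
```

```text
clock: 9.65
position: [0.509, 0.1037, 0.1025]
ee_rot: [-0.048, 3.141, 0.0]
force: [-0.8, 0.2, -0.5]
width: 0.075
9.65 [0.509  0.1037 0.1025] [-0.31  0.41  0.01  1.97 -0.01  0.76  1.31] [-0.8  0.2 -0.5]
yaw -178.25 [ 0.  0. -1.]
green 558 [554.6 105.8] [55.2 19.2] 2.4 z 0.073
```

View pics/w7.png

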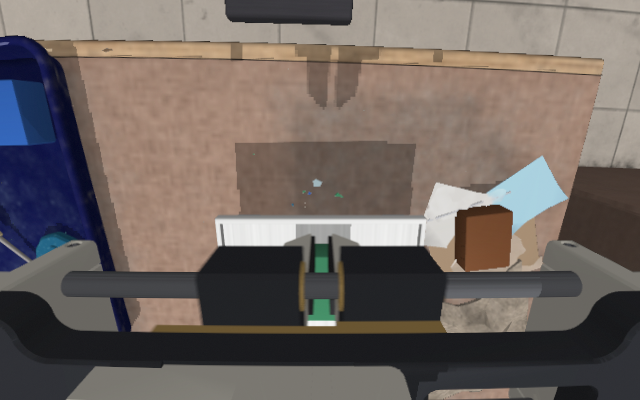

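```bash
python3 -m pendant '[[[0,0,0.015],[0,0,0],0],[[0,0,0.015],[0,0,0],0],[[0,0,0.012],[0,0,0],0],[[0,0,0],[0,0,0],0]]'; cat > s.py <<'E'
import sys
from h import *
n=sys.argv[1]; o=arm.observe(); print(o['clock'],o['position'].round(4),o['force'].round(1))
c={'scene':(slice(120,270),slice(190,400)),'side':(slice(150,310),slice(270,460))}
ims=[]
for cam in ('scene','side'):
    p,d=arm.get_image(cam);W=cloud(cam,d); a=p.astype(int)
    g=(a[...,1]>a[...,0]+30)&(a[...,1]>a[...,2]+15)&(W[...,0]<.85)&(W[...,0]>.45)&(W[...,1]>0.03)&(W[...,1]<.2)
    if g.sum()>10:
        q=W[g];t=q[q[:,2]>np.percentile(q[:,2],90)-.005]; r=cv2.minAreaRect((t[:,:2]*1000).astype(np.float32)); print(cam,g.sum(),"zmax",np.percentile(q[:,2],95).round(3),np.round(r[0]),np.round(r[1]),round(r[2],1),"xmin",q[:,0].min().round(3),"xmax",q[:,0].max().round(3))
    ims.append(cv2.resize(p[c[cam]],(400,300),interpolation=2))
cv2.imwrite(f"pics/{n}.png",np.hstack(ims)[:,:,::-1])
E
python3 s.py s1
```

```text
clock: 10.2
position: [0.5076, 0.1032, 0.0593]
ee_rot: [0.048, -3.139, 0.001]
force: [-0.8, 0.8, 0.6]
width: 0.006
10.2 [0.5076 0.1032 0.0593] [-0.8  0.8  0.6]
side 408 zmax 0.077 [555. 106.] [55. 41.] 2.4 xmin 0.527 xmax 0.584
```

View pics/s1.png

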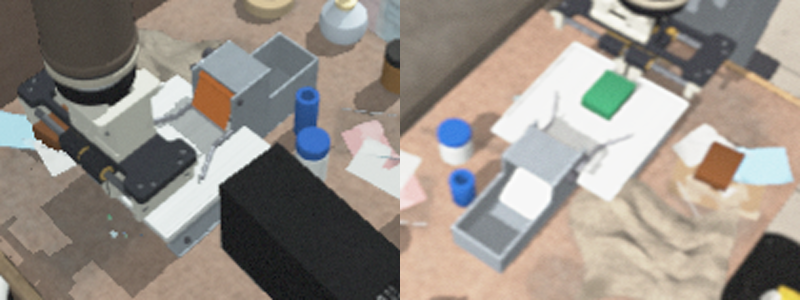

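Block is square on the midline with the shut fingers right behind it (side view, block at (608,93)). Before pushing, I'll check how far the wrist sticks out forward relative to the shelf.

```bash
python3 - <<'E'
from h import *
P=[]
for cam in('scene','side'):
    p,d=arm.get_image(cam);W=cloud(cam,d).reshape(-1,3);P.append(W[~np.isnan(W[:,0])])
A=np.concatenate(P)
for z in np.arange(.1,.9,.05):
    s=A[(A[:,2]>z)&(A[:,2]<z+.05)&(A[:,1]>-.08)&(A[:,1]<.3)&(A[:,0]>.1)&(A[:,0]<.66)]
    if len(s): print(z.round(2),len(s),"x",s[:,0].min().round(3),s[:,0].max().round(3),"y",s[:,1].min().round(3),s[:,1].max().round(3))
s=A[(A[:,2]>.42)&(A[:,2]<.5)&(A[:,0]>.66)&(A[:,0]<1)&(A[:,1]<.2)]
for y in np.arange(-.2,.2,.04):
    t=s[(s[:,1]>y)&(s[:,1]<y+.04)]
    if len(t): print("shelf y",y.round(2),"xmin",t[:,0].min().round(3),"z",t[:,2].min().round(3))
E
```

```text
0.1 1138 x 0.47 0.66 y 0.01 0.195
0.15 3506 x 0.469 0.549 y 0.006 0.199
0.2 1489 x 0.471 0.547 y 0.051 0.14
0.25 1771 x 0.466 0.552 y 0.059 0.146
0.3 2129 x 0.101 0.551 y -0.015 0.156
0.35 2424 x 0.461 0.557 y 0.047 0.149
0.4 3453 x 0.428 0.572 y 0.038 0.164
0.45 6147 x 0.402 0.567 y 0.035 0.163
0.5 5525 x 0.363 0.528 y 0.027 0.15
0.55 2253 x 0.32 0.448 y 0.014 0.066
shelf y -0.2 xmin 0.704 z 0.447
shelf y -0.16 xmin 0.703 z 0.447
shelf y -0.12 xmin 0.704 z 0.447
shelf y -0.08 xmin 0.703 z 0.447
shelf y -0.04 xmin 0.704 z 0.447
shelf y 0.0 xmin 0.704 z 0.448
shelf y 0.04 xmin 0.704 z 0.447
shelf y 0.08 xmin 0.707 z 0.478
shelf y 0.12 xmin 0.707 z 0.437
shelf y 0.16 xmin 0.946 z 0.438
```

The wrist leads the TCP by about 64 mm at shelf height, so it would end up right at the shelf edge (x=0.704). I'll tilt the tool 12° so the fingertips lead, then push.

```bash
python3 -m pendant '[[[0,0,-0.004],[0,-6,0],0],[[0,0,0],[0,-6,0],0],[[0,0,0],[0,0,0],0]]'; python3 -m pendant '[[[-0.008,0,0.0017],[0,0,0],0],[[-0.008,0,0.0017],[0,0,0],0],[[-0.008,0,0.0017],[0,0,0],0],[[-0.008,0,0.0017],[0,0,0],0],[[-0.008,0,0.0017],[0,0,0],0],[[-0.008,0,0.0017],[0,0,0],0],[[0,0,0],[0,0,0],0]]'; python3 s.py s2
```

```text
clock: 10.78
position: [0.5067, 0.1035, 0.0649]
ee_rot: [-0.047, 2.933, 0.004]
force: [-0.2, -0.4, 0.2]
width: 0.004
clock: 11.65
position: [0.5583, 0.105, 0.0648]
ee_rot: [-0.044, 2.931, 0.005]
force: [-0.5, 0.0, -0.0]
width: 0.004
11.65 [0.5583 0.105  0.0648] [-0.5  0.  -0. ]
scene 17 zmax 0.176 [562.  47.] [ 2. 11.] 0.1 xmin 0.501 xmax 0.625
side 416 zmax 0.076 [598. 107.] [55. 42.] 1.3 xmin 0.571 xmax 0.626
```

View pics/s2.png

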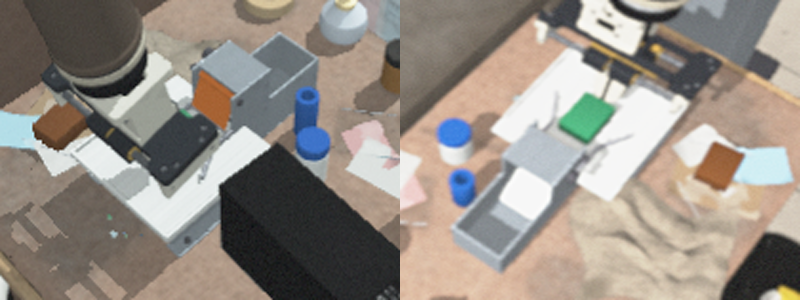

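```bash
python3 -m pendant '[[[-0.008,0,0.0035],[0,0,0],0],[[-0.008,0,0.0017],[0,0,0],0],[[-0.008,0,0.0017],[0,0,0],0],[[-0.008,0,0.0017],[0,0,0],0],[[-0.008,0,0.0017],[0,0,0],0],[[-0.008,0,0.0017],[0,0,0],0],[[0,0,0],[0,0,0],0]]'; python3 s.py s3
```

```text
clock: 12.62
position: [0.6078, 0.1065, 0.063]
ee_rot: [-0.044, 2.931, 0.005]
force: [-0.7, 0.5, -0.1]
width: 0.003
12.625 [0.6078 0.1065 0.063 ] [-0.7  0.5 -0.1]
side 179 zmax 0.077 [633. 108.] [26. 42.] 3.6 xmin 0.619 xmax 0.647
```

View pics/s3.png

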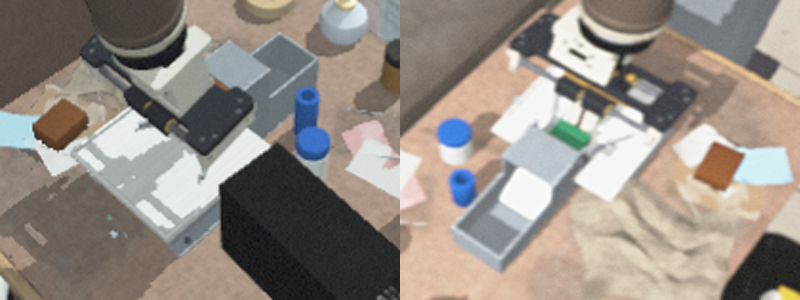

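The block is straight in the doorway, under the flap. Now the last part of the push.

```bash
python3 -m pendant '[[[-0.008,0,0.0017],[0,0,0],0],[[-0.008,0,0.0017],[0,0,0],0],[[-0.008,0,0.0017],[0,0,0],0],[[-0.006,0,0.0013],[0,0,0],0],[[0,0,0],[0,0,0],0],[[0,0,0],[0,0,0],0]]'; python3 s.py s4
```

```text
clock: 13.48
position: [0.6374, 0.1074, 0.0628]
ee_rot: [-0.044, 2.932, 0.005]
force: [-0.0, 0.5, -0.1]
width: 0.009
13.475 [0.6374 0.1074 0.0628] [-0.   0.5 -0.1]
side 476 zmax 0.049 [715. 111.] [23. 42.] 2.1 xmin 0.702 xmax 0.756
```

View pics/s4.png

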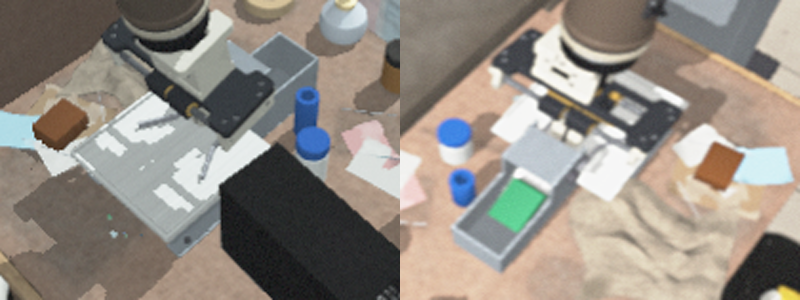

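The block has dropped and shows in the catch box at (518,203), side view. Now I draw the fingers back.

```bash
python3 -m pendant '[[[0.01,0,-0.0021],[0,0,0],0],[[0.01,0,-0.0021],[0,0,0],0],[[0.015,0,-0.0031],[0,0,0],0],[[0.02,0,-0.0042],[0,0,0],0],[[0.02,0,-0.0042],[0,0,0],0],[[0.03,0,-0.02],[0,0,0],0],[[0.03,0,-0.04],[0,0,0],0],[[0.03,0,-0.04],[0,0,0],0],[[0,0,0],[0,0,0],0],[[0,0,0],[0,0,0],0]]'; python3 s.py s5; python3 w.py w8
```

```text
clock: 14.82
position: [0.4523, 0.102, 0.142]
ee_rot: [-0.045, 2.931, 0.006]
force: [-0.0, 0.2, 0.0]
width: 0.007
14.825 [0.4523 0.102  0.142 ] [-0.   0.2  0. ]
scene 12 zmax 0.033 [747. 100.] [16.  7.] 43.8 xmin 0.5 xmax 0.753
side 474 zmax 0.049 [713. 111.] [21. 41.] 2.1 xmin 0.702 xmax 0.755
14.925 [0.4525 0.1017 0.1412] [-0.48  0.17  0.09  2.24  0.11  0.54  1.12] [ 0.3 -1.1 -0.7]
yaw -178.27 [ 0.207  0.006 -0.978]
```

View pics/s5.png

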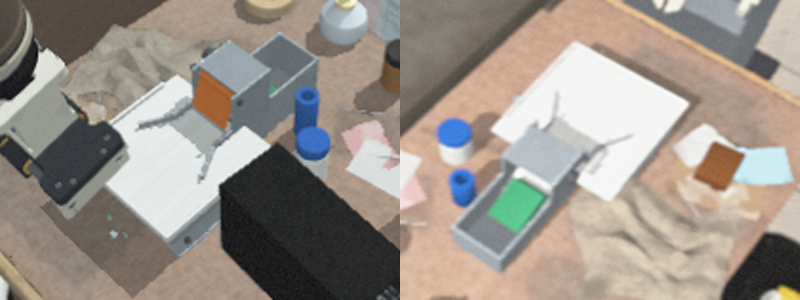

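```bash
python3 - <<'E'
from h import *
p,d=arm.get_image('side');W=cloud('side',d); a=p.astype(int)
g=(a[...,1]>a[...,0]+30)&(a[...,1]>a[...,2]+15)&(W[...,0]<.85)&(W[...,0]>.68)&(W[...,1]>0.03)&(W[...,1]<.2)
c,s=np.cos(.0288),np.sin(.0288)
q=W[g]-[.6425,.1078,0]; q=q@np.array([[c,-s,0],[s,c,0],[0,0,1]])
for x in np.arange(.05,.12,.006):
    t=q[(q[:,0]>x)&(q[:,0]<x+.006)]
    if len(t): print(x.round(3),len(t),"z",np.median(t[:,2]).round(4),t[:,2].min().round(3),t[:,2].max().round(3),"y",t[:,1].min().round(3),t[:,1].max().round(3))
m,M=np.percentile(q,1,0),np.percentile(q,99,0); print(m.round(4),M.round(4))
cv2.imwrite("pics/s6.png",cv2.resize(p[205:300,280:375],(760,600)[:2] and (600,600),interpolation=2)[:,:,::-1])
p,d=arm.get_image('scene');cv2.imwrite("pics/s7.png",cv2.resize(p[125:225,270:390],(720,600),interpolation=2)[:,:,::-1])
E
```

```text
0.056 7 z 0.0414 0.022 0.048 y -0.028 0.021
0.062 47 z 0.0491 0.019 0.051 y -0.028 0.022
0.068 57 z 0.0462 0.013 0.053 y -0.028 0.022
0.074 57 z 0.0434 0.007 0.048 y -0.029 0.022
0.08 56 z 0.0408 0.005 0.044 y -0.029 0.022
0.086 55 z 0.0375 0.006 0.042 y -0.028 0.022
0.092 58 z 0.0342 0.004 0.038 y -0.028 0.022
0.098 50 z 0.0316 0.005 0.035 y -0.026 0.022
0.104 66 z 0.0284 0.003 0.033 y -0.027 0.022
0.11 21 z 0.0273 0.023 0.03 y -0.019 0.018
[ 0.0616 -0.0283  0.0044] [0.1117 0.0218 0.0506]
```

View pics/s6.png

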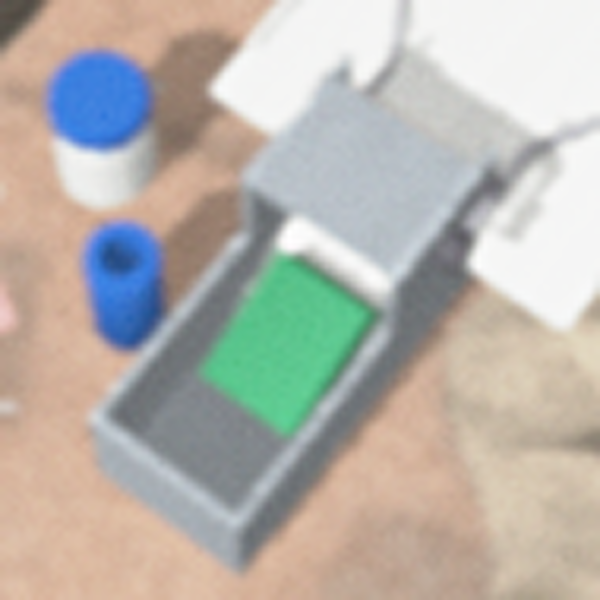

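View pics/s7.png

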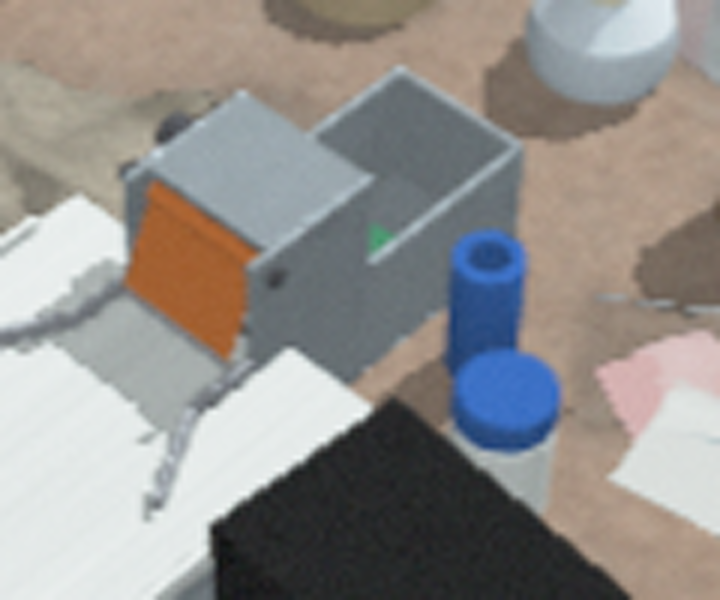

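View pics/w8.png

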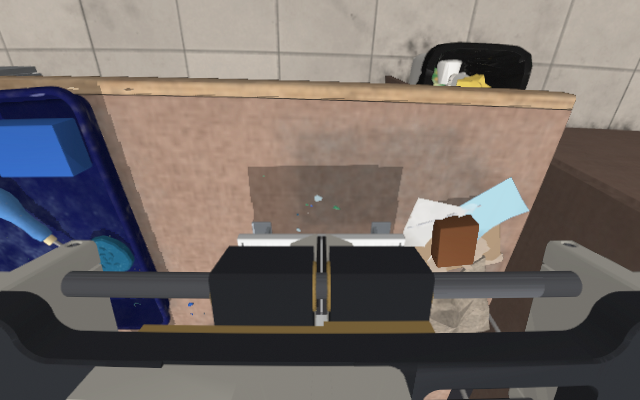

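The top face runs from chute x 62 to 112 mm at about 26° tilt, which puts the centre near x = 82 mm and z = 28 mm. The nose is on the floor and the tail on the slide. Last check: compare the flap and the other objects with the start.

```bash
python3 - <<'E'
from h import *
f=np.load("scene.npz"); p2,d2=arm.get_image('scene'); W2=cloud('scene',d2)
for p,W in((f['p'],f['W']),(p2,W2)):
    a=p.astype(int); o=(a[...,0]>150)&(a[...,2]<90)&(a[...,0]-a[...,1]>60)&(W[...,0]>.6)&(W[...,0]<.75)&(W[...,2]>.05)
    q=W[o]; t=np.polyfit(q[:,2],q[:,0],1); print("flap",len(q),q.min(0).round(4),q.max(0).round(4),"lean deg",np.degrees(np.arctan(t[0])).round(1))
for n in("side","scene"):
    F=np.load(n+".npz")['W']; W=W2
    if n=="side": p,d=arm.get_image('side');W=cloud('side',d)
    for l in("talc_jar","blue_tube","blue_block"):
        for m in arm.masks_of(n,l)[:1]: print(n,l,np.nanmedian(W[m['pixels']],0).round(3),np.nanmedian(F[m['pixels']],0).round(3))
    if n=="side":
        a=p.astype(int);g=(a[...,1]>a[...,0]+30)&(a[...,1]>a[...,2]+15)&(W[...,0]<.85)&(W[...,0]>.68)&(W[...,1]<.2)&(W[...,1]>.03);print("green",W[g].mean(0).round(4),arm.observe()['clock'])
E
```

```text
flap 310 [0.6435 0.0822 0.0581] [0.6629 0.1319 0.1012] lean deg 20.3
flap 313 [0.6447 0.0813 0.0584] [0.6636 0.1329 0.1009] lean deg 20.6
side talc_jar [0.708 0.008 0.061] [0.708 0.008 0.061]
side blue_tube [0.752 0.054 0.048] [0.752 0.055 0.049]
green [0.7299 0.1108 0.0368] 15.325
scene talc_jar [ 0.701 -0.008  0.06 ] [ 0.701 -0.008  0.06 ]
scene blue_tube [ 0.701 -0.009  0.06 ] [ 0.701 -0.009  0.06 ]
scene blue_block [ 0.432 -0.177  0.03 ] [ 0.432 -0.177  0.03 ]
```

```bash
python3 -c "
from cell import arm
print(arm.sign_off())"
```

```text
the job is handed in; nothing more can be done
None
```

The green block went through the flap and now lies in the catch box, with the flap shut behind it. I handed the job in at about 15.4 s; sign-off gives no verdict.

**What I did:**
- **Turning:** The block lay with its 55 mm side across the feed, not along it as described. I put the fingers loosely on both sides of it (about 49 mm apart), then turned it by about 90° and nudged it onto the midline without gripping.
- **Pushing:** I pushed from behind with the shut fingers, tilted 12° so the wrist stayed clear of the shelf, until the block dropped. Then I drew the fingers back along the same path.

**Last checks:**
- **Block:** It was at rest, with its centre at about chute x = 82 mm and z = 28 mm. It leans about 26°, nose on the floor and tail on the slide. That is only about 7 mm past the 75 mm limit, and I expect my measurement to be good to about 3 mm.
- **Flap:** It leaned 20.6°, against 20.3° at the start, so it is shut. I did not measure its angle while the block was passing under it.
- **Other objects:** The jar, the blue tube and the blue block had not moved.
- **Arm:** It was clear of everything, and the highest force I read during the work was about 1 N.
- **Failed check:** At the end the network mistook the jar for the blue tube in the scene view, so the tube's position rests on the side view and the pictures.

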